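# Load the wedges from the railed rack into the carrier and lock its keeper bar

### The job

Pack the hardwood wedges for the job on site: turn the carrier's lock collar to its open mark and slide the keeper bar fully back, then take every wedge off the rack - up over the front rail, then forward from under the top board - and lay each one down flat and lengthwise, either broad face up, in a bay of its own. When all are in, draw the keeper bar fully shut over them and turn the collar to its locked mark; leave the other things lying about where they are.

Things in the scene. Friction and masses are not known exactly. Their poses are not given: they have to be found in the camera images.
- rack: Plywood rack fixed to the bench, 408 wide (y), 180 deep (x), 153 mm high. Origin: centre of its underside; x points away from the robot, y to the left, z up. Its floor board is 90 mm above the bench and runs from x -0.075 (rail) to +0.075 (back wall), y -0.192 to 0.192. Four places side by side, 76 mm apart (y -0.114 to 0.114); a low lip of rail height at each end.
- rail_top (a point): Middle of the top of the rack's front retaining rail, a wooden lath 10 mm thick along y, its top 14 mm above the floor board. Axes as the rack's.
- top_board_edge (a point): Middle of the lower front edge of the rack's top board: the board (12 mm thick, underside 45 mm above the floor board) covers the rear half, from rack x 0 to the back, over the wedges' thin ends, so a wedge can rise about 30 mm and must then come forward (-x) until its thin end is clear. Dividers (16 mm thick, between the places) stand only under this board.
- carrier: Low plywood carrier fixed to the bench between robot and rack. Origin: middle of its four bays, at bench height; x points away from the robot, y left, z up. Floor 12 mm above the bench. Bays 136 mm long (x), 58 mm wide (y), parted by strips 16 mm wide and 6 mm high; front lip 10, back lip 6 mm high. Aluminium side walls at y +-0.166 to 0.174, top 40 mm above the bench.
- bay0 (a point): Centre of the floor of bay 0 of the carrier (bays numbered from right, -y, to left, +y; 74 mm apart), axes as the carrier's. The bay takes one wedge lying lengthwise along x, either end first, either broad face up.
- bay1 (a point): Centre of the floor of bay 1 of the carrier (bays numbered from right, -y, to left, +y; 74 mm apart), axes as the carrier's. The bay takes one wedge lying lengthwise along x, either end first, either broad face up.
- bay2 (a point): Centre of the floor of bay 2 of the carrier (bays numbered from right, -y, to left, +y; 74 mm apart), axes as the carrier's. The bay takes one wedge lying lengthwise along x, either end first, either broad face up.
- bay3 (a point): Centre of the floor of bay 3 of the carrier (bays numbered from right, -y, to left, +y; 74 mm apart), axes as the carrier's. The bay takes one wedge lying lengthwise along x, either end first, either broad face up.
- wedge_a: Hardwood wedge 120 x 34 mm, about 50 g. Origin: centre of its underside; length along y, width along x. Thick end (24 mm high) at +y, the top slopes evenly to 3 mm at the thin end (-y); sides upright. Starts on the rack floor behind the rail, thick end towards the robot, thin end under the top board. 2 to 4 of the four wedges are there, in any places; the rest are absent.
- wedge_b: Hardwood wedge 120 x 34 mm, about 50 g. Origin: centre of its underside; length along y, width along x. Thick end (24 mm high) at +y, the top slopes evenly to 3 mm at the thin end (-y); sides upright. Starts on the rack floor behind the rail, thick end towards the robot, thin end under the top board. 2 to 4 of the four wedges are there, in any places; the rest are absent.
- wedge_c: Hardwood wedge 120 x 34 mm, about 50 g. Origin: centre of its underside; length along y, width along x. Thick end (24 mm high) at +y, the top slopes evenly to 3 mm at the thin end (-y); sides upright. Starts on the rack floor behind the rail, thick end towards the robot, thin end under the top board. 2 to 4 of the four wedges are there, in any places; the rest are absent.
- wedge_d: Hardwood wedge 120 x 34 mm, about 50 g. Origin: centre of its underside; length along y, width along x. Thick end (24 mm high) at +y, the top slopes evenly to 3 mm at the thin end (-y); sides upright. Starts on the rack floor behind the rail, thick end towards the robot, thin end under the top board. 2 to 4 of the four wedges are there, in any places; the rest are absent.
- keeper (a joint): Sliding keeper bar of the carrier (m): 0 = shut, lying across the middle of the bays; 0.075 = pushed fully back (away from the robot), clear of the bays. Aluminium bar 16 x 368 x 12 mm, underside 41 mm above the bench; slides with about 2 N of friction and stays where it is left. It starts shut. A wedge lying flat in a bay passes under it with 5 mm to spare.
- keeper_knob (a point): Round upright knob in the middle of the keeper bar, diameter 22 mm, 35 mm tall, from 53 to 88 mm above the bench; this point is on its axis 76 mm above the bench and moves with the bar. Axes as the carrier's.
- collar (a joint): Captive lock collar on the steel post at the carrier's left side (rad): 0 = locked mark, its lug stands behind the left end of the shut keeper bar and stops it from sliding back; 1.31 = open mark, turned counter-clockwise seen from above, lug out of the bar's way. Friction 0.06 N m, stays where it is left. It starts locked. It reaches 0 only when the bar is shut.
- collar_grip (a point): Centre of the collar's oblong body, on its vertical turning axis, 71.5 mm above the bench (body from 56.5 to 86.5 mm; the 18 mm post ends at 96 mm). Turns with the collar: the two flat grip sides are 40 mm apart along this point's y, the body is 46 mm long along its x. The lug points along -y below the body.
- offcut: Bystander: block of wood 48 x 75 x 30 mm lying on the top board of the rack. Origin: centre of the underside.
- driver: Bystander: screwdriver with blue handle, 211 mm long (y), 36 mm high, left of the carrier. Origin: centre of the underside.
- tape: Bystander: yellow pocket tape measure, 36 x 99 x 66 mm, right of the carrier. Origin: centre of the underside.

How it is judged:
By the outcome, as a careful person would: the job done as asked, in the order asked, and still so for the second after the job is handed in, with the robot touching nothing.
Of wedge_a, wedge_b, wedge_c, wedge_d only 2 to 4 are there at a start; the rules pass over those that are not, and their reading is None.
At some moment in a run one of wedge_a, wedge_b, wedge_c, wedge_d may be knocked a few centimetres aside while the robot is not near it.
Once in a run the grip may slacken for a moment while it holds something.
It also fails if it takes over 210 s, if anything falls off the work surface, if the arm or the gripper's body presses on something with over 40 N, if the wrist force passes 120 N, or if a joint passes its speed limit or range.

### The arm

A 6-joint arm with a two-finger parallel gripper is mounted at the origin on a cart in front of the work surface, level with it; the furniture and walls round the work are solid. World frame = base frame: x ahead of the robot, y to its left, z up, the work surface at z = 0. Lengths are in m, angles in degrees, forces in N, time in s.
With the tool pointing down it reaches from about 0.375 to 0.9 m from the base axis. Payload 3.1 kg.
Tool frame: the origin (TCP) lies at the very end of the fingers, on their centre line; the grasp point (between the pads) lies 19 mm behind it; z points along the fingers, y is the line along which they close (so a half turn about z gives the same grasp; the last joint's range is limited). The gripper opens to 87 mm and grips with 3 to 60 N. Pads are 19 mm wide; open, the fingers measure 117 mm over their backs; the gripper's body (75 mm by 190 mm) begins 51 mm behind the grasp point.
Start: joints at [-83.68, 30.224, 82.088, -0, 67.689, -10.227], TCP at [0.178, -0.599, 0.223] pointing down, gripper open.
Joint ranges: [-176.69, 176.69], [-43.24, 126.21], [12.49, 139.97], [-82, 262], [0, 151.66], [-163.58, 163.58]. Speed limits (degrees/s): [159.86, 159.86, 180, 180, 180, 180].

### API

Orientations are given as a 3x3 rotation matrix whose columns are the frame's x, y, z axes.
In Python, from rig import * gives the robot as it stands.
- The arm moves only by the tool jog_arm, never from a script. Its arguments are lists of equal length, an entry for each row: "delta_pos": the shift along the world's x, y, z in cm, a list of three; "turn": the turn about the world's z in degrees; "grip": the closure, from 0 (fully open) to 1 (shut). In form: {"delta_pos": [[x, y, z], ...], "turn": [turn, ...], "grip": [grip, ...]}. A call has 1 to 12 rows; each row is the pose to reach, as a shift and turn from the pose commanded when the call began; what a row does not reach only later rows make up. A row lasts 1/8 s, in which the tool goes at most 62.5 mm and 10.7 degrees, less where a joint would pass 70% of its speed; a pose out of reach is approached as far as the arm can. A call with a gripper value outside its range is refused whole. The fingers move at their own pace and stop on an object; the grip force is fixed at half the most. Time passes only in rows, so rows that repeat a pose let the fingers close. It gives the time, the measured TCP pose, the force, the opening and the grip force at its end, in the units of the state.
- read_state(): the state, without advancing time (a new reading comes with each control period).
- capture(name): name is "scene" or "side" or "wrist"; returns a dict with "color" (420x560x3 uint8, blue, green, red), "fovy" (degrees; the focal length in pixels is half the picture's height over the tangent of half this angle, whatever the lens; pixels are square), "cx", "cy" (the principal point, pixels), "camera_from_world" (4x4, takes a point from world to camera coordinates). Camera axes: x right, y up, looking along -z (the intrinsics and any distortion apply to the point x, -y, -z); pixel columns grow to the right and rows downward; lengths in m; the calibration is good to about 2 mm. A picture is of the moment at which its call begins. There is no depth.
- hand_in(): hands the job in; it is judged then, once.
The state is a dict: "time_s": time; "joint_positions": joint angles; "qvel": joint speeds; "tau": joint torques, N m; "position": TCP position; "tcp_rot": TCP orientation; "force": force on the tool from outside, world axes, zero at the start; "moment": the same for the moment, N m; "opening": opening from 0.0 (shut) to 1.0 (fully open); "grasp_force": force on a finger pad.
Only numpy, scipy, OpenCV 4.12 (cv2) and the standard library are available. Lean on these libraries where they do the work, as an engineer would, in place of code of your own. Each camera call takes 0.05 s, during which the arm holds its last target. There are 200 camera calls.

## Working session

There is one attempt and no reset: what is moved stays moved. The work goes in short steps, Python scripts to look and compute and a tool call to move; the robot and the scene stay as the last step left them, time stands still between calls to the robot, and variables do not carry over. Pictures are saved under pics/ and viewed, at most 14 in all, crops included, and the job is handed in when it is done.

Besides the shell and the picture viewer there is one more tool, called as name([rows], argument=value, ...), one row to a line, values as JSON. jog_arm: Moves the arm, as the interface text tells. Its arguments: {"type":"object","properties":{"delta_pos":{"type":"array"},"turn":{"type":"array"},"grip":{"type":"array"}},"required":["delta_pos","turn","grip"]}

```bash
ls; mkdir -p pics; cat > h.py <<'E'
from rig import *
import numpy as np, cv2
def snap(n,f):
    c=capture(n); cv2.imwrite(f'pics/{f}.png',c['color']); np.save(f'pics/{f}.npy',np.array([c['fovy'],c['cx'],c['cy'],*np.array(c['camera_from_world']).ravel()])); return c
def load(f):
    a=np.load(f'pics/{f}.npy'); return a[0],a[1],a[2],a[3:].reshape(4,4)
def ray(f,u,v):
    fv,cx,cy,T=load(f); F=210/np.tan(np.radians(fv/2))
    d=T[:3,:3].T@np.array([(u-cx)/F,-(v-cy)/F,-1]); o=-T[:3,:3].T@T[:3,3]; return o,d
def at(f,u,v,z):
    o,d=ray(f,u,v); return o+d*(z-o[2])/d[2]
def proj(f,p):
    fv,cx,cy,T=load(f); F=210/np.tan(np.radians(fv/2)); q=T[:3,:3]@np.array(p)+T[:3,3]
    return cx+F*q[0]/-q[2], cy-F*q[1]/-q[2]
E
python3 - <<'E'
from h import *
for n in ['scene','side','wrist']:
    c=snap(n,n+'0'); print(n,{k:v for k,v in c.items() if k!='color'})
s=read_state(); print(s)
E
```

```text
pics
scene {'fovy': 49.09723166863025, 'cx': 278.889391237619, 'cy': 214.18961350921555, 'camera_from_world': array([[-0.47996384, -0.87703889, -0.02091632,  0.34879183],
       [ 0.50253879, -0.29440315,  0.81288471, -0.35113764],
       [-0.71908933,  0.37964401,  0.58204893, -0.91070674],
       [ 0.        ,  0.        ,  0.        ,  1.        ]])}
side {'fovy': 47.19793478498914, 'cx': 274.1487497378482, 'cy': 211.8225954300211, 'camera_from_world': array([[-0.89244903, -0.45077369, -0.01837966,  0.54937084],
       [ 0.29486498, -0.61364343,  0.73245913, -0.19044945],
       [-0.34145186,  0.64826292,  0.68056286, -1.16740436],
       [ 0.        ,  0.        ,  0.        ,  1.        ]])}
wrist {'fovy': 59.73733635791872, 'cx': 283.6118662785683, 'cy': 217.16225852845633, 'camera_from_world': array([[ 0.28339315, -0.95900293, -0.00130546, -0.62421111],
       [ 0.91491634,  0.2707727 , -0.29934969,  0.03351307],
       [ 0.28743071,  0.08363926,  0.95414258, -0.39133869],
       [ 0.        ,  0.        ,  0.        ,  1.        ]])}
{'time_s': 0.15, 'joint_positions': array([-8.36808717e+01,  3.02682890e+01,  8.21392280e+01,  3.76074779e-05,
        6.76891696e+01, -1.02252031e+01]), 'qvel': array([ 0.00812587, -0.13612142, -0.26231573, -0.01208415, -0.06739047,
        0.03017295]), 'tau': array([ 4.78854909e-04, -4.40433097e+01, -1.76840794e+01,  6.33662380e-02,
        5.53086761e-02, -1.15450225e-04]), 'position': array([ 0.17796108, -0.59854599,  0.22178136]), 'tcp_rot': array([[ 9.58599796e-01,  2.84756733e-01, -1.85132825e-04],
       [ 2.84756635e-01, -9.58598375e-01,  1.67731186e-03],
       [ 3.00157820e-04, -1.66058860e-03, -9.99998576e-01]]), 'force': array([ 0.33094096, -0.04596406,  0.3886494 ]), 'moment': array([-0.04270827,  0.00468118,  0.01364456]), 'grasp_force': 0.0, 'opening': 1.0025635359468452}
```

View pics/scene0.png

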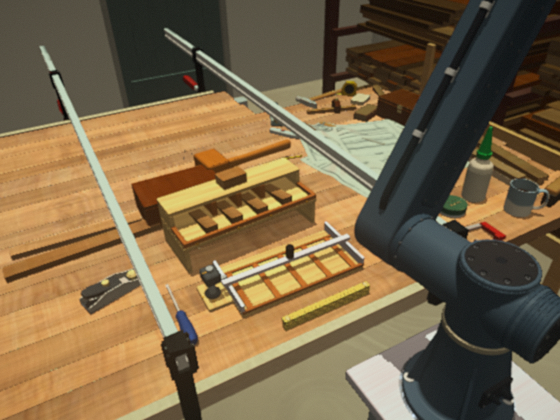

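View pics/side0.png

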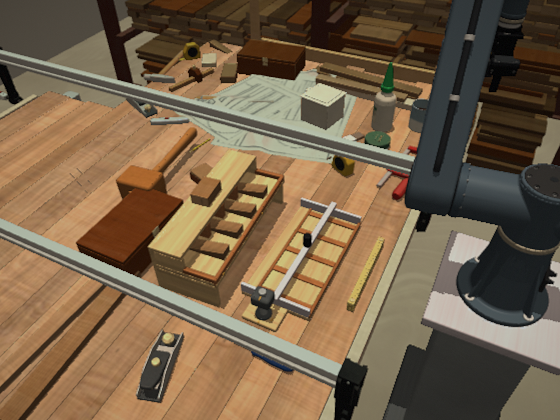

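```bash
python3 - <<'E'
from h import *
a=cv2.imread('pics/scene0.png')[150:333,150:390]; cv2.imwrite('pics/scene0c.png',cv2.resize(a,None,fx=3.25,fy=3.25,interpolation=cv2.INTER_CUBIC))
a=cv2.imread('pics/side0.png')[145:325,145:385]; cv2.imwrite('pics/side0c.png',cv2.resize(a,None,fx=3.25,fy=3.25,interpolation=cv2.INTER_CUBIC))
def tri(p,q):
    o1,d1=ray('scene0',*p);o2,d2=ray('side0',*q)
    A=np.c_[d1,-d2]; t=np.linalg.lstsq(A,o2-o1,rcond=None)[0]
    a,b=o1+t[0]*d1,o2+t[1]*d2; return (a+b)/2,np.linalg.norm(a-b)
print('knob',tri((290,251),(307,239)),'clampL',tri((178,342),(350,370)),'clampR',tri((378,186),(432,167)))
E
```

```text
knob (array([0.4668759 , 0.10815208, 0.06840768]), np.float64(0.0012494938274881628)) clampL (array([0.23237151, 0.46409425, 0.18602537]), np.float64(0.001651359149338673)) clampR (array([0.2218131 , 0.07034506, 0.36814149]), np.float64(0.026322848067174394))
```

View pics/scene0c.png

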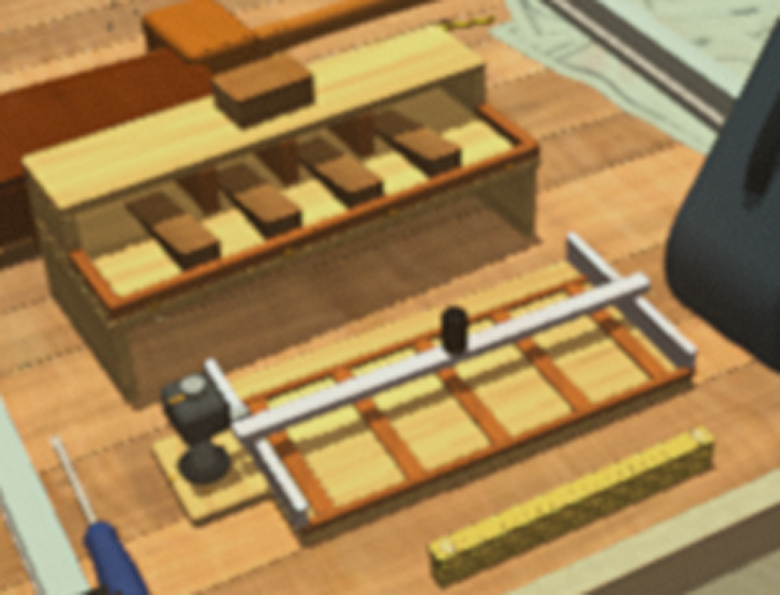

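View pics/side0c.png

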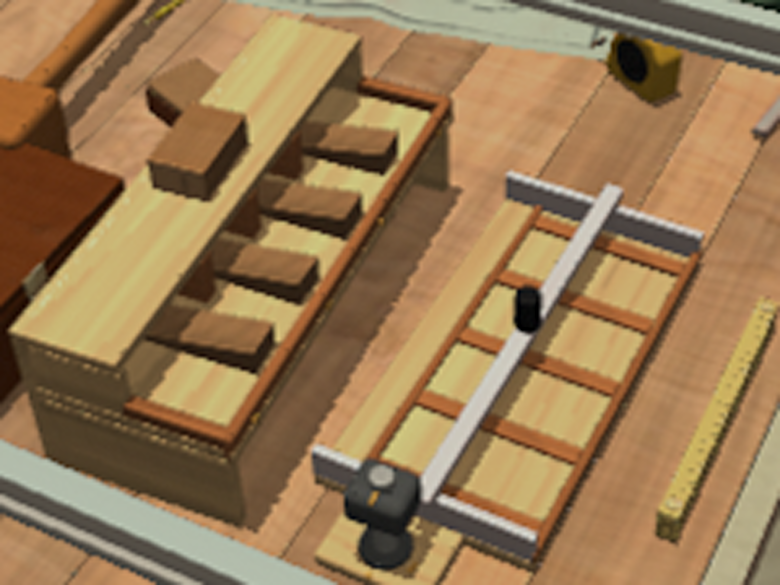

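```bash
cat >> h.py <<'E'
from scipy.optimize import least_squares
def S(p): return p[0]/3.25+150-.35,p[1]/3.25+150-.35
def D(p): return p[0]/3.25+145-.35,p[1]/3.25+145-.35
def fit(obs,x0):
    def P(x,l): c,s=np.cos(x[2]),np.sin(x[2]); return [x[0]+c*l[0]-s*l[1],x[1]+s*l[0]+c*l[1],l[2]]
    r=lambda x:np.array([np.subtract(proj(f,P(x,l)),uv) for f,uv,l in obs]).ravel()
    s=least_squares(r,x0,loss='soft_l1'); return s.x,r(s.x).reshape(-1,2).round(1)
E
python3 - <<'E'
from h import *
def tri(p,q,raw=False):
    if not raw:p,q=S(p),D(q)
    o1,d1=ray('scene0',*p);o2,d2=ray('side0',*q)
    t=np.linalg.lstsq(np.c_[d1,-d2],o2-o1,rcond=None)[0]
    a,b=o1+t[0]*d1,o2+t[1]*d2; return ((a+b)/2).round(4),np.linalg.norm(a-b).round(4)
pts=dict(knob=((456,312),(528,292)),rwb=((572,236),(508,176)),rwf=((692,352),(700,235)),lwf=((303,508),(533,545)),lwb=((210,363),(318,450)),
post=((190,383),(382,477)),railL=((113,305),(232,440)),railR=((537,150),(450,100)),topL=((62,207),(122,370)),topR=((484,65),(360,40)))
for k,v in pts.items(): print(k,tri(*v))
w=[((182,270),(218,240),(265,345)),]
car=[('knob',(0,0,.088)),('rwb',None)]
c0=[]
Z=dict(knob=(0,0,.088),post=None)
# bars: plane intersection
def bar(a,b,c,d):
    o1,d1=ray('scene0',*a);_,e1=ray('scene0',*b);n1=np.cross(d1,e1)
    o2,d2=ray('side0',*c);_,e2=ray('side0',*d);n2=np.cross(d2,e2)
    u=np.cross(n1,n2);u/=np.linalg.norm(u);p=np.linalg.lstsq(np.array([n1,n2]),[n1@o1,n2@o2],rcond=None)[0]
    return p.round(3),u.round(3)
print(bar((45,50),(178,335),(0,230),(345,375)))
print(bar((165,33),(375,187),(0,55),(430,165)))
E
```

```text
knob (array([0.467 , 0.1083, 0.0853]), np.float64(0.0003))
rwb (array([ 0.5603, -0.0623,  0.0339]), np.float64(0.0011))
rwf (array([ 0.3821, -0.059 ,  0.0364]), np.float64(0.0018))
lwf (array([0.3844, 0.2825, 0.0335]), np.float64(0.005))
lwb (array([0.5574, 0.2814, 0.0396]), np.float64(0.0011))
post (array([0.4806, 0.3216, 0.0974]), np.float64(0.0004))
railL (array([0.5862, 0.3423, 0.1033]), np.float64(0.0012))
railR (array([ 0.6162, -0.0609,  0.097 ]), np.float64(0.0054))
topL (array([0.6632, 0.3513, 0.1493]), np.float64(0.0045))
topR (array([ 0.6988, -0.0543,  0.1419]), np.float64(0.0011))
(array([0.008, 0.455, 0.155]), array([-0.999,  0.004,  0.035]))
(array([ 0.008, -0.035,  0.281]), array([-0.999,  0.039,  0.034]))
```

```bash
python3 - <<'E'
from h import *
for y,z in [(-.035,.28),(-.1,.22),(-.2,.155),(-.3,.155),(.455,.155)]:
    print(y,z,[(x,np.round(proj('scene0',(x,y,z))),np.round(proj('side0',(x,y,z)))) for x in (.25,.5,.8,1.2,1.5)])
# carrier fit
a,h=.17,.04
Zs={'k':((456,312),(528,292),(0,0,.088)),
}
w=[((572,236),(508,176),(.095,-.17,.04)),((692,352),(700,235),(-.085,-.17,.04))]
E
python3 - <<'E'
import cv2
a=cv2.imread('pics/side0.png')[20:240,180:470]
b=cv2.imread('pics/scene0.png')[20:240,150:440]
import numpy as np
cv2.imwrite('pics/bars.png',cv2.resize(np.vstack([a,b]),None,fx=1.36,fy=1.36))
E
```

```text
-0.035 0.28 [(0.25, array([403., 208.]), array([423., 163.])), (0.5, array([334., 158.]), array([321., 136.])), (0.8, array([275., 115.]), array([216., 109.])), (1.2, array([222.,  76.]), array([100.,  79.])), (1.5, array([192.,  54.]), array([27., 60.]))]
-0.1 0.22 [(0.25, array([422., 222.]), array([425., 168.])), (0.5, array([354., 172.]), array([329., 143.])), (0.8, array([295., 129.]), array([230., 117.])), (1.2, array([240.,  89.]), array([119.,  88.])), (1.5, array([209.,  66.]), array([49., 69.]))]
-0.2 0.155 [(0.25, array([450., 232.]), array([430., 167.])), (0.5, array([382., 183.]), array([341., 144.])), (0.8, array([322., 141.]), array([249., 119.])), (1.2, array([265., 100.]), array([144.,  92.])), (1.5, array([233.,  77.]), array([76., 74.]))]
-0.3 0.155 [(0.25, array([481., 219.]), array([438., 147.])), (0.5, array([410., 174.]), array([353., 126.])), (0.8, array([347., 133.]), array([264., 104.])), (1.2, array([287.,  95.]), array([162.,  79.])), (1.5, array([253.,  73.]), array([96., 62.]))]
0.455 0.155 [(0.25, array([182., 344.]), array([341., 371.])), (0.5, array([145., 263.]), array([220., 319.])), (0.8, array([114., 198.]), array([102., 267.])), (1.2, array([ 87., 140.]), array([-24., 213.])), (1.5, array([ 73., 109.]), array([-101.,  179.]))]
```

View pics/bars.png

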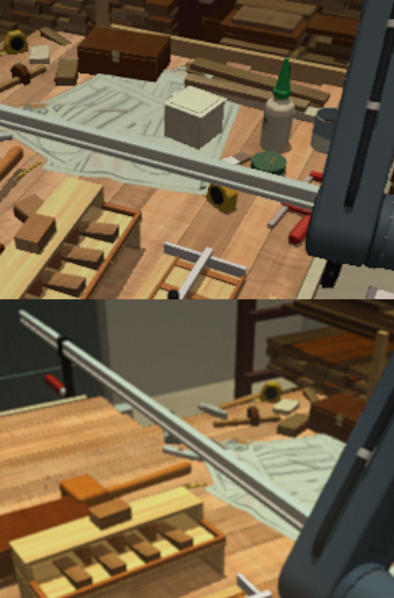

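jog_arm([
  [0, 0, 6],
  [0, 0, 12],
  [0, 0, 18],
  [0, 0, 25],
  [5, 4, 28],
  [9, 8, 28],
  [13, 12, 28],
  [17, 16, 28],
  [21, 20, 28],
  [22, 24, 28],
  [22, 24, 28],
], turn=[0, 0, 0, 0, -4, -8, -12, -16, -16, -16, -16], grip=[0, 0, 0, 0, 0, 0, 0, 0, 0, 0, 0])

```text
time_s: 1.52
position: [0.3988, -0.3562, 0.5029]
tcp_rot: [[1.0, 0.014, 0.0], [0.014, -1.0, 0.001], [0.0, -0.001, -1.0]]
force: [0.6, 0.2, 0.0]
opening: 0.994
grasp_force: 0.0
```

```bash
python3 - <<'E'
from h import *
c=snap('wrist','w1'); c2=snap('scene','s1'); c3=snap('side','d1')
print(np.round(c['camera_from_world'],3))
cv2.imwrite('pics/m1.png',cv2.resize(np.vstack([np.hstack([c['color'],c2['color']]),np.hstack([c3['color'],c3['color']*0])]),(800,600),interpolation=cv2.INTER_AREA))
print(at('scene0',62,118,0),at('scene0',200,97,0))
print(read_state()['joint_positions'].round(1))
E
```

```text
[[ 0.012 -1.     0.    -0.361]
 [ 0.954  0.012 -0.299 -0.258]
 [ 0.299  0.004  0.954 -0.777]
 [ 0.     0.     0.     1.   ]]
[1.8388045 0.4919892 0.       ] [ 1.74904294 -0.12589577  0.        ]
[-54.   11.7  68.   -0.  100.3  35.4]
```

View pics/m1.png

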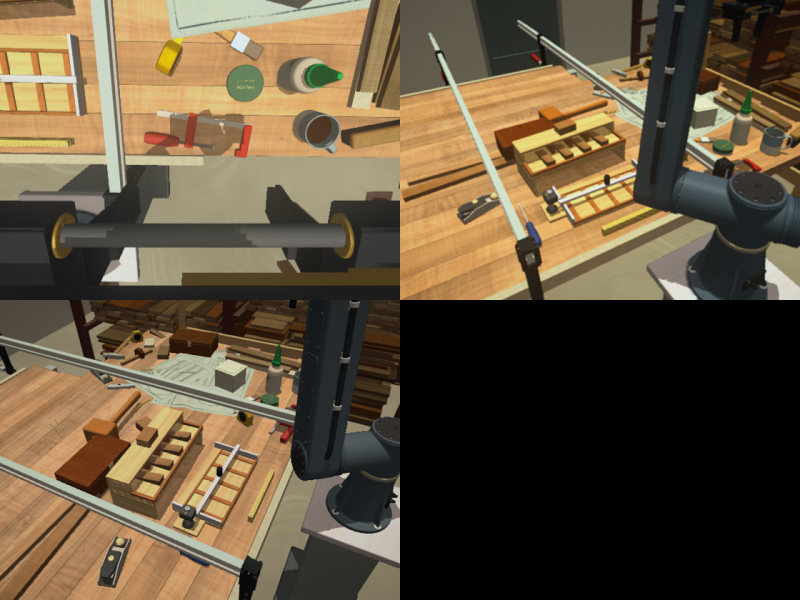

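```bash
python3 - <<'E'
from h import *
def pl(f,a,b):
    o,d=ray(f,*a);_,e=ray(f,*b);n=np.cross(d,e); return n/np.linalg.norm(n),o
def inter(*P):
    A=np.array([p[0] for p in P]); r=[p[0]@p[1] for p in P]
    # solve y,z at x=.3,.6
    for x in(.3,.7): print(x,np.linalg.lstsq(A[:,1:],r-A[:,0]*x,rcond=None))
w=pl('w1',(148,0),(161,266)); s=pl('scene0',(165,33),(375,187)); d=pl('side0',(0,55),(430,165))
for P in ([w,s],[w,d],[s,d],[w,s,d]): inter(*P)
o,dd=ray('w1',165,266); print(o,o+dd*(.28-o[2])/dd[2],o+dd*(.2-o[2])/dd[2])
E
```

```text
0.3 (array([-0.17309551,  0.15322784]), array([], dtype=float64), np.int32(2), array([1.18641966, 0.7685949 ]))
0.7 (array([-0.18645619,  0.14175212]), array([], dtype=float64), np.int32(2), array([1.18641966, 0.7685949 ]))
0.3 (array([-0.18039212,  0.17465872]), array([], dtype=float64), np.int32(2), array([1.13588928, 0.84146638]))
0.7 (array([-0.19362062,  0.16279476]), array([], dtype=float64), np.int32(2), array([1.13588928, 0.84146638]))
0.3 (array([-0.0463942 ,  0.27108835]), array([], dtype=float64), np.int32(2), array([1.41142196, 0.08867008]))
0.7 (array([-0.06205022,  0.25747746]), array([], dtype=float64), np.int32(2), array([1.41142196, 0.08867008]))
0.3 (array([-0.17575433,  0.16539577]), array([0.00022149]), np.int32(2), array([1.4821587, 0.8952724]))
0.7 (array([-0.18906684,  0.15369962]), array([0.00021354]), np.int32(2), array([1.4821587, 0.8952724]))
[ 0.48295867 -0.3548578   0.66388417] [ 0.30208749 -0.2209383   0.28      ] [ 0.26439463 -0.19302998  0.2       ]
```

jog_arm([
  [2, 6, 0],
  [4, 12, 0],
  [6, 18, 0],
  [8, 24, 0],
  [10, 30, 0],
  [12, 36, 0],
  [12, 42, 0],
  [12, 48, 0],
  [12, 50, 0],
  [12, 50, 0],
  [12, 50, 0],
], turn=[0, 0, 0, 0, 0, 0, 0, 0, 0, 0, 0], grip=[0, 0, 0, 0, 0, 0, 0, 0, 0, 0, 0])

```text
time_s: 3.05
position: [0.5186, 0.1393, 0.5022]
tcp_rot: [[1.0, 0.007, -0.001], [0.007, -1.0, -0.001], [-0.001, 0.001, -1.0]]
force: [0.3, -0.3, -0.7]
opening: 0.997
grasp_force: 0.0
```

```bash
python3 - <<'E'
from h import *
c=snap('wrist','w2'); cv2.imwrite('pics/w2b.png',cv2.resize(c['color'],(800,600),interpolation=cv2.INTER_CUBIC))
s=read_state();print(s['position'],s['joint_positions'].round(1))
E
```

```text
[0.51851654 0.13919361 0.50231836] [  3.1  11.7  67.9  -0.  100.3  92.7]
```

View pics/w2b.png

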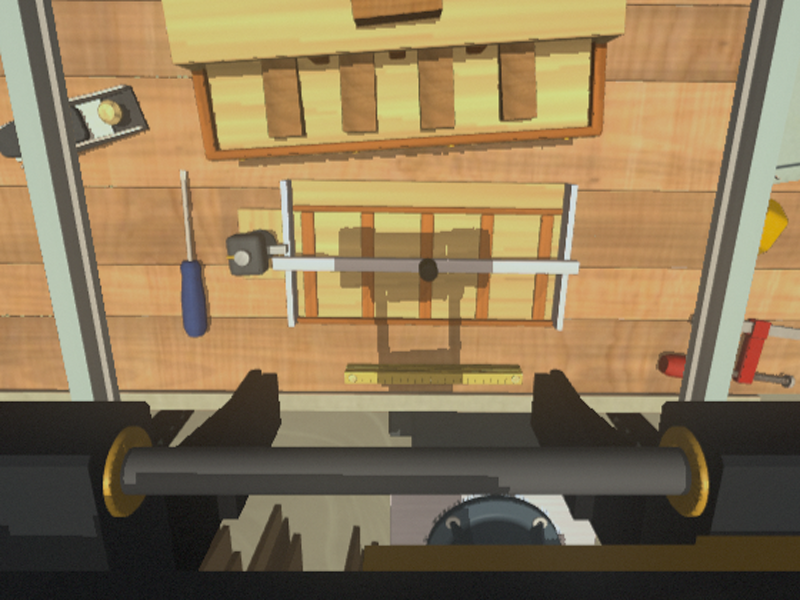

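```bash
python3 - <<'E'
from h import *
A=lambda u,v,z:at('w2',u*.7,v*.7,z).round(4)[:2]
for n,u,v,z in [('knob',428,268,.088),('post',241,258,.096),('rwb',574,184,.04),('rwf',560,328,.04),('lwb',286,181,.04),('lwf',292,325,.04),('barL',273,264,.053),('barR',578,267,.053),
 ('railL',209,158,.104),('railR',600,135,.104),('tbL',190,66,.147),('tbR',603,38,.147),('offL',360,24,.15),('offR',441,16,.15),('collarL',228,255,.0865),('collarR',270,250,.0865)]:
    print(n,A(u,v,z))
for n,a,b,c,d in [('w1',(275,137),(303,135),(267,60),(297,56)),('w2',(345,132),(377,131),(341,54),(374,52)),('w3',(421,129),(454,128),(419,48),(452,46)),('w4',(505,122),(536,119),(501,44),(534,40))]:
    p=(A(*a,.11)+A(*b,.11))/2; q=(A(*c,.102)+A(*d,.102))/2
    print(n,p,q,'yaw',np.degrees(np.arctan2(*(q-p)[::-1])),'width',A(*a,.11)-A(*b,.11))
E
```

```text
knob [0.4719 0.113 ]
post [0.4839 0.3198]
rwb [ 0.5618 -0.0571]
rwf [ 0.3844 -0.0577]
lwb [0.5632 0.2774]
lwf [0.3866 0.2809]
barL [0.4678 0.296 ]
barR [ 0.4662 -0.0677]
railL [0.5898 0.3409]
railR [ 0.6146 -0.0583]
tbL [0.6705 0.3341]
tbR [ 0.6955 -0.036 ]
offL [0.7047 0.1798]
offR [0.7114 0.1089]
collarL [0.4852 0.3371]
collarR [0.4911 0.2897]
w1 [0.61165 0.2562 ] [0.6841  0.26035] yaw 3.2783704422783724 width [-0.0021  0.0282]
w2 [0.61635 0.18385] [0.689  0.1865] yaw 2.089009363326973 width [-0.0011  0.0321]
w3 [0.61965 0.1073 ] [0.69475 0.11055] yaw 2.4779649744933536 width [-0.0011  0.033 ]
w4 [0.6277  0.02475] [0.69965 0.03115] yaw 5.083119330095395 width [-0.003   0.0307]
```

jog_arm([
  [-1, 6, -4],
  [-2, 12, -8],
  [-3.4, 18, -12],
  [-3.4, 18, -18],
  [-3.4, 18, -24],
  [-3.4, 18, -30],
  [-3.4, 18, -35],
  [-3.4, 18, -37],
  [-3.4, 18, -37],
  [-3.4, 18, -37],
], turn=[0, 0, 0, 0, 0, 0, 0, 0, 0, 0], grip=[0.25, 0.25, 0.25, 0.25, 0.25, 0.25, 0.25, 0.25, 0.25, 0.25])

```text
time_s: 4.35
position: [0.4857, 0.3205, 0.1338]
tcp_rot: [[1.0, 0.008, 0.003], [0.008, -1.0, 0.001], [0.003, -0.001, -1.0]]
force: [-0.2, 0.9, 0.6]
opening: 0.751
grasp_force: 0.0
```

```bash
python3 - <<'E'
from h import *
c=snap('scene','s3'); d=snap('side','d3')
a=c['color'][190:310,160:280];b=d['color'][200:320,200:320]
cv2.imwrite('pics/m3.png',cv2.resize(np.hstack([a,b]),(800,400),interpolation=cv2.INTER_CUBIC))
s=read_state();print(s['position'],s['joint_positions'].round(1))
E
```

```text
[0.4856322  0.32100365 0.13437302] [ 22.5  33.4  93.2  -0.   53.2 112. ]
```

View pics/m3.png

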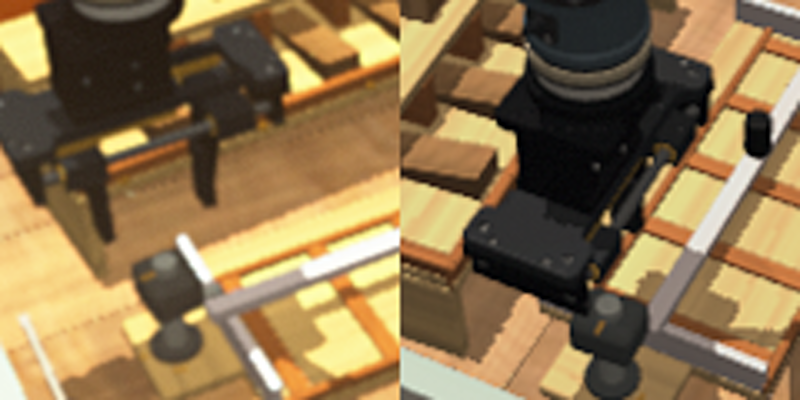

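jog_arm([
  [-0.1, -0.1, -4],
  [-0.1, -0.1, -7.2],
  [-0.1, -0.1, -7.2],
  [-0.1, -0.1, -7.2],
  [-0.1, -0.1, -7.2],
  [-0.1, -0.1, -7.2],
  [-0.1, -0.1, -7.2],
], turn=[0, 0, 0, 0, 0, 0, 0], grip=[0.25, 0.25, 0.4, 1, 1, 1, 1])

```text
time_s: 5.32
position: [0.4843, 0.3204, 0.0622]
tcp_rot: [[1.0, 0.01, 0.003], [0.01, -1.0, 0.001], [0.003, -0.001, -1.0]]
force: [0.7, 0.0, 7.0]
opening: 0.459
grasp_force: 29.7
```

jog_arm([
  [0, 0, 0],
  [0, 0, 0],
  [0, 0, 0],
  [0, 0, 0],
  [0, 0, 0],
  [0, 0, 0],
  [0, 0, 0],
  [0, 0, 0],
  [0, 0, 0],
  [0, 0, 0],
  [0, 0, 0],
], turn=[9, 18, 27, 36, 45, 54, 63, 70, 75, 76, 76], grip=[1, 1, 1, 1, 1, 1, 1, 1, 1, 1, 1])

```text
time_s: 6.7
position: [0.4825, 0.3219, 0.0622]
tcp_rot: [[0.24, 0.971, -0.0], [0.971, -0.24, 0.005], [0.005, -0.001, -1.0]]
force: [-3.3, 4.5, 7.5]
opening: 0.456
grasp_force: 30.4
```

jog_arm([
  [0, 0, 0],
  [0, 0, 0],
  [0, 0, 4],
  [0, 0, 9],
  [0, -5, 11],
  [-0.5, -11, 11],
  [-1, -17, 11],
  [-1.2, -20.8, 11],
  [-1.2, -20.8, 11],
  [-1.2, -20.8, 11],
  [-1.2, -20.8, 11],
  [-1.2, -20.8, 11],
], turn=[0, 0, 0, 0, -10, -20, -30, -40, -50, -60, -70, -76], grip=[0.25, 0.25, 0.25, 0.25, 0.25, 0.25, 0.25, 0.4, 0.4, 0.4, 0.4, 0.4])

```text
time_s: 8.2
position: [0.4709, 0.1115, 0.1704]
tcp_rot: [[1.0, 0.006, -0.0], [0.006, -1.0, -0.0], [-0.0, 0.0, -1.0]]
force: [-0.5, 0.6, -0.0]
opening: 0.599
grasp_force: 0.0
```

```bash
python3 - <<'E'
from h import *
c=snap('scene','s4'); d=snap('side','d4'); w=snap('wrist','w4')
a=c['color'][190:310,160:300];b=d['color'][200:320,200:340]
cv2.imwrite('pics/m4.png',np.vstack([cv2.resize(np.hstack([a,b]),(700,300),interpolation=cv2.INTER_CUBIC),cv2.resize(w['color'][:240],(700,300))]))
s=read_state();print(s['position'],s['tcp_rot'][:,0])
E
```

```text
[0.47096916 0.11166213 0.17043733] [ 9.99936116e-01  1.12999552e-02 -2.74629983e-04]
```

View pics/m4.png

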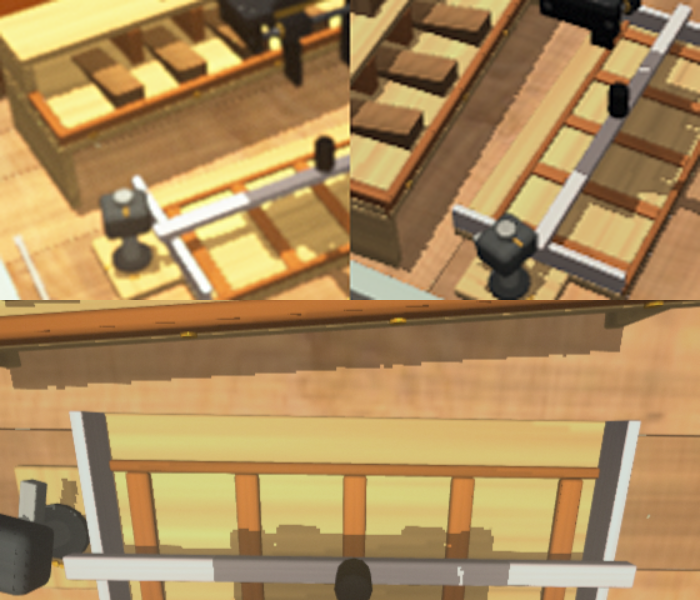

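jog_arm([
  [0, 0, -5],
  [0, 0, -9],
  [0, 0, -11.2],
  [0, 0, -11.2],
  [0, 0, -11.2],
  [0, 0, -11.2],
  [0, 0, -11.2],
  [1, 0, -11.2],
  [2, 0, -11.2],
  [3, 0, -11.2],
], turn=[0, 0, 0, 0, 0, 0, 0, 0, 0, 0], grip=[0.4, 0.4, 0.4, 1, 1, 1, 1, 1, 1, 1])

```text
time_s: 9.6
position: [0.5006, 0.1123, 0.0595]
tcp_rot: [[1.0, 0.01, -0.001], [0.01, -1.0, 0.0], [-0.001, -0.0, -1.0]]
force: [-2.5, 0.9, 5.4]
opening: 0.242
grasp_force: 30.0
```

jog_arm([
  [1.2, 0, 0],
  [2.4, 0, 0],
  [3.6, 0, 0],
  [4.4, 0, 0],
  [4.8, 0, 0],
  [5.0, 0, 0],
  [5.0, 0, 0],
], turn=[0, 0, 0, 0, 0, 0, 0], grip=[1, 1, 1, 1, 1, 1, 1])

```text
time_s: 10.48
position: [0.5468, 0.112, 0.0594]
tcp_rot: [[1.0, 0.01, -0.009], [0.01, -1.0, -0.0], [-0.009, 0.0, -1.0]]
force: [-7.3, 0.2, 12.0]
opening: 0.244
grasp_force: 30.0
```

jog_arm([
  [0, 0, 0],
  [0, 0, 0],
  [0, 0, 5],
  [0, 0, 11],
  [4, -3, 14],
  [8, -6, 14],
  [10.7, -8.5, 13],
  [10.7, -8.5, 11],
  [10.7, -8.5, 11],
  [10.7, -8.5, 11],
], turn=[0, 0, 0, 0, 1, 2, 3, 3, 3, 3], grip=[0.31, 0.31, 0.31, 0.31, 0.31, 0.31, 0.31, 0.31, 0.31, 0.31])

```text
time_s: 11.72
position: [0.6582, 0.0271, 0.1688]
tcp_rot: [[0.998, 0.062, 0.0], [0.062, -0.998, -0.0], [0.0, 0.0, -1.0]]
force: [-0.4, -0.6, -0.5]
opening: 0.69
grasp_force: 0.0
```

```bash
python3 - <<'E'
from h import *
c=snap('scene','s5'); d=snap('side','d5'); w=snap('wrist','w5')
a=c['color'][150:330,150:390];b=d['color'][145:325,145:385]
cv2.imwrite('pics/m5.png',np.vstack([cv2.resize(np.hstack([a,b]),(800,300),interpolation=cv2.INTER_CUBIC),cv2.resize(w['color'],(400,300))[:, :].repeat(2,1)[:, :800]])if 0 else np.vstack([cv2.resize(np.hstack([a,b]),(800,300),interpolation=cv2.INTER_CUBIC),np.hstack([cv2.resize(w['color'],(400,300)),np.zeros((300,400,3),np.uint8)])]))
s=read_state();print(s['position'],s['tcp_rot'][:,0])
E
```

```text
[0.6583952  0.02731078 0.16958742] [0.99803824 0.06258434 0.00169386]
```

View pics/m5.png

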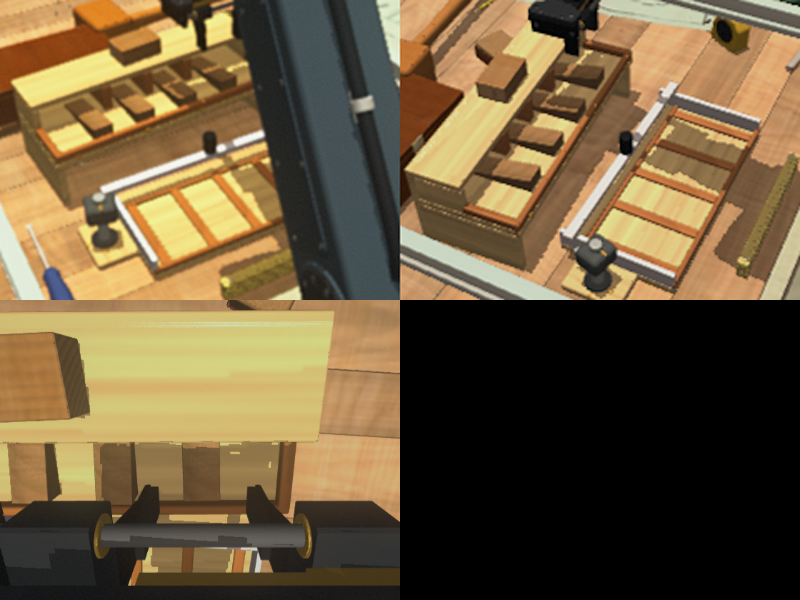

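jog_arm([
  [0, 0, -4],
  [0, 0, -6.5],
  [0, 0, -7.3],
  [0, 0, -7.3],
  [0, 0, -7.3],
  [0, 0, -7.3],
  [0, 0, -7.3],
  [0, 0, -7.3],
], turn=[0, 0, 0, 0, 0, 0, 0, 0], grip=[0.31, 0.31, 0.31, 1, 1, 1, 1, 1])

```text
time_s: 12.88
position: [0.6587, 0.027, 0.0967]
tcp_rot: [[0.998, 0.062, 0.002], [0.062, -0.998, 0.0], [0.002, 0.0, -1.0]]
force: [-0.7, 0.3, 4.7]
opening: 0.391
grasp_force: 29.8
```

jog_arm([
  [0, 0, 1.2],
  [0, 0, 2.3],
  [-2.5, -0.15, 2.3],
  [-5, -0.3, 2.3],
  [-7.5, -0.45, 2.3],
  [-11, -1, 5],
  [-15, -1.5, 6],
  [-19, -2, 6],
  [-21.7, -2.6, 5],
  [-21.7, -2.6, 1],
  [-21.7, -2.6, -3],
  [-21.7, -2.6, -3],
], turn=[0, 0, 0, 0, 0, 0, -2, -3.5, -3.5, -3.5, -3.5, -3.5], grip=[1, 1, 1, 1, 1, 1, 1, 1, 1, 1, 1, 1])

```text
time_s: 14.38
position: [0.4395, 0.0012, 0.0641]
tcp_rot: [[1.0, 0.001, -0.005], [0.001, -1.0, 0.001], [-0.005, -0.001, -1.0]]
force: [-1.0, 0.7, -0.9]
opening: 0.389
grasp_force: 29.7
```

```bash
python3 - <<'E'
from h import *
w=snap('wrist','w6'); cv2.imwrite('pics/m6.png',w['color'])
s=read_state();print(s['position'],s['tcp_rot'][:,0],s['opening'])
E
```

```text
[0.44066184 0.00093921 0.06534988] [ 9.99997466e-01  7.61306087e-04 -2.11858497e-03] 0.3897047516343992
```

View pics/m6.png

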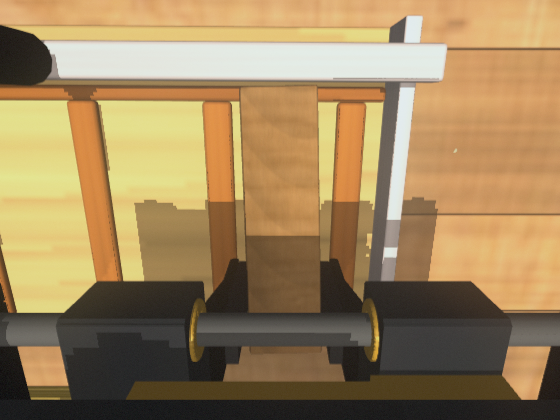

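```bash
python3 - <<'E'
from h import *
A=lambda u,v,z:at('w6',u,v,z).round(4)[:2]
print('thin end',A(241,86,.060),A(317,86,.060))
print('strips',A(218,103,.018),A(350,103,.018),A(84,103,.018),'backlip front',A(284,101,.018),'bar front',A(284,80,.041),A(284,80,.053))
E
```

```text
thin end [0.5303 0.0194] [ 0.5302 -0.0129]
strips [0.5231 0.0367] [ 0.5231 -0.0345] [0.5232 0.109 ] backlip front [0.5241 0.0011] bar front [0.5336 0.0011] [0.533  0.0011]
```

```bash
python3 - <<'E'
from h import *
import cv2
A=lambda u,v,z:at('w2',u*.7,v*.7,z).round(4)[:2]
print('back lip',A(398,207,.018),A(398,213,.018),'front lip',A(330,317,.022),A(330,326,.022))
print('bar',A(350,262,.053),A(350,271,.053),A(313,215,.018),A(313,316,.018))
im=cv2.imread('pics/w2.png')
for u in (232,275,320,362): print(u,[tuple(int(x) for x in im[v,u]) for v in range(138,160,2)],'|',[tuple(int(x) for x in im[v,u]) for v in range(214,232,2)])
E
```

```text
back lip [0.5318 0.1477] [0.5245 0.1477] front lip [0.3915 0.2352] [0.3792 0.2357]
bar [0.4707 0.2043] [0.4598 0.2046] [0.5215 0.2517] [0.3914 0.2578]
232 [(121, 196, 213), (117, 189, 213), (115, 187, 213), (57, 102, 153), (60, 115, 177), (93, 153, 175), (128, 208, 211), (130, 209, 211), (128, 207, 211), (126, 203, 211), (125, 200, 212)] | [(112, 178, 213), (116, 188, 212), (119, 192, 211), (118, 194, 211), (51, 81, 111), (61, 119, 186), (65, 113, 168), (93, 143, 189), (95, 145, 189)]
275 [(118, 192, 212), (118, 190, 213), (113, 185, 212), (83, 136, 171), (59, 118, 185), (69, 123, 170), (126, 204, 212), (125, 202, 211), (127, 207, 211), (127, 207, 212), (125, 202, 210)] | [(112, 182, 210), (112, 184, 209), (117, 192, 208), (119, 193, 209), (60, 93, 118), (52, 104, 161), (60, 110, 170), (96, 146, 195), (97, 147, 197)]
320 [(115, 188, 213), (115, 187, 211), (115, 187, 211), (98, 159, 188), (59, 112, 175), (56, 112, 173), (119, 197, 211), (118, 193, 211), (124, 201, 212), (126, 203, 213), (124, 202, 211)] | [(73, 117, 144), (72, 115, 141), (76, 120, 147), (74, 117, 144), (63, 100, 124), (43, 70, 100), (43, 76, 110), (61, 93, 121), (68, 98, 126)]
362 [(114, 183, 213), (114, 188, 213), (115, 189, 212), (114, 185, 212), (58, 109, 168), (58, 111, 170), (89, 146, 173), (114, 186, 211), (121, 194, 213), (120, 196, 211), (123, 200, 212)] | [(116, 187, 211), (115, 187, 212), (116, 187, 211), (114, 185, 211), (104, 168, 202), (44, 79, 117), (61, 118, 184), (89, 140, 185), (98, 149, 198)]
```

jog_arm([
  [-0.7, 0, 0],
  [-1.25, 0, 0],
  [-1.25, 0, -2],
  [-1.25, 0, -4],
  [-1.25, 0, -4.6],
  [-1.25, 0, -4.6],
  [-1.25, 0, -4.6],
], turn=[0, 0, 0, 0, 0, 0, 0], grip=[1, 1, 1, 1, 1, 1, 1])

```text
time_s: 15.3
position: [0.4289, 0.0008, 0.0202]
tcp_rot: [[1.0, 0.001, 0.001], [0.001, -1.0, -0.0], [0.001, 0.0, -1.0]]
force: [-0.2, 0.5, -0.1]
opening: 0.398
grasp_force: 3.0
```

jog_arm([
  [0, 0, 0],
  [0, 0, 0],
  [0, 0, 1],
  [0, 0, 6],
  [2, 1, 12],
  [6, 3, 16],
  [11, 6, 17],
  [16, 9, 17],
  [20, 10.8, 17],
  [22.1, 10.8, 15],
  [22.1, 10.8, 15],
  [22.1, 10.8, 15],
], turn=[0, 0, 0, 0, 0, 0, 1, 2, 3, 3, 3, 3], grip=[0.45, 0.45, 0.45, 0.4, 0.31, 0.31, 0.31, 0.31, 0.31, 0.31, 0.31, 0.31])

```text
time_s: 16.8
position: [0.6483, 0.1088, 0.1698]
tcp_rot: [[0.999, 0.053, -0.002], [0.053, -0.999, 0.0], [-0.002, -0.0, -1.0]]
force: [-0.1, -0.3, 0.3]
opening: 0.689
grasp_force: 0.0
```

```bash
cat >> h.py <<'E'
def brown(im):
    h=cv2.cvtColor(im,cv2.COLOR_BGR2HSV); return h
E
python3 - <<'E'
from h import *
w=snap('wrist','w7'); snap('side','d7'); snap('scene','s7')
s=read_state();print(s['position'],s['tcp_rot'][:,0],s['opening'])
W=proj('w7',(.650,.109,.105)); print(W)
for n in('w5','w7'):
    im=cv2.imread(f'pics/{n}.png'); g=im[225:240].mean(0); 
    r=(g[:,2]).round().astype(int)
    print(n,[(u,int(r[u])) for u in range(180,400,5)])
im=cv2.imread('pics/d7.png');im0=cv2.imread('pics/side0.png');imd=cv2.imread('pics/d5.png')
for nm,p in dict(w1=(.645,.258,.108),w2=(.65,.186,.108),w3=(.655,.109,.108),w4=(.66,.027,.108)).items():
    u,v=map(int,proj('d7',p)); sl=np.s_[v-8:v+9,u-12:u+13]
    print(nm,(u,v),cv2.absdiff(im[sl],im0[sl]).mean().round(1),cv2.absdiff(imd[sl],im0[sl]).mean().round(1))
E
```

```text
[0.6488968  0.10873019 0.17053682] [9.98600552e-01 5.28844056e-02 4.19807862e-04] 0.6867631176952851
(np.float64(283.6972089360503), np.float64(233.89392210317533))
w5 [(180, 107), (185, 74), (190, 110), (195, 149), (200, 149), (205, 149), (210, 149), (215, 149), (220, 149), (225, 150), (230, 150), (235, 150), (240, 150), (245, 150), (250, 150), (255, 117), (260, 97), (265, 98), (270, 103), (275, 106), (280, 109), (285, 110), (290, 110), (295, 109), (300, 110), (305, 109), (310, 151), (315, 152), (320, 152), (325, 152), (330, 152), (335, 152), (340, 153), (345, 153), (350, 153), (355, 153), (360, 153), (365, 153), (370, 154), (375, 154), (380, 154), (385, 155), (390, 81), (395, 108)]
w7 [(180, 114), (185, 113), (190, 79), (195, 75), (200, 158), (205, 158), (210, 158), (215, 159), (220, 159), (225, 159), (230, 159), (235, 160), (240, 160), (245, 160), (250, 160), (255, 160), (260, 102), (265, 102), (270, 107), (275, 110), (280, 113), (285, 116), (290, 116), (295, 115), (300, 115), (305, 115), (310, 158), (315, 162), (320, 162), (325, 162), (330, 163), (335, 163), (340, 163), (345, 163), (350, 162), (355, 163), (360, 163), (365, 163), (370, 164), (375, 163), (380, 191), (385, 164), (390, 164), (395, 164)]
w1 (213, 245) 16.4 14.7
w2 (227, 225) 25.0 14.0
w3 (240, 206) 24.1 23.6
w4 (254, 187) 60.4 25.2
```

jog_arm([
  [0, 0, -4],
  [0, 0, -6.5],
  [0, 0, -7.4],
  [0, 0, -7.4],
  [0, 0, -7.4],
  [0, 0, -7.4],
  [0, 0, -7.4],
  [0, 0, -7.4],
], turn=[0, 0, 0, 0, 0, 0, 0, 0], grip=[0.31, 0.31, 0.31, 1, 1, 1, 1, 1])

```text
time_s: 17.95
position: [0.6502, 0.109, 0.0967]
tcp_rot: [[0.999, 0.053, 0.002], [0.053, -0.999, 0.0], [0.002, 0.0, -1.0]]
force: [-0.6, -0.4, 5.4]
opening: 0.387
grasp_force: 30.0
```

jog_arm([
  [0, 0, 1.2],
  [0, 0, 2.3],
  [-2.5, -0.13, 2.3],
  [-5, -0.26, 2.3],
  [-7.5, -0.4, 2.3],
  [-11, -1.4, 5],
  [-15, -2.4, 6],
  [-19, -3, 6],
  [-22.1, -3.4, 5],
  [-22.1, -3.4, 1],
  [-22.1, -3.4, -3],
  [-22.1, -3.4, -3],
], turn=[0, 0, 0, 0, 0, 0, -2, -3, -3, -3, -3, -3], grip=[1, 1, 1, 1, 1, 1, 1, 1, 1, 1, 1, 1])

```text
time_s: 19.45
position: [0.427, 0.0749, 0.0642]
tcp_rot: [[1.0, 0.001, -0.005], [0.001, -1.0, 0.0], [-0.005, -0.0, -1.0]]
force: [-0.3, 0.2, 0.5]
opening: 0.388
grasp_force: 30.0
```

```bash
cat >> h.py <<'E'
def thin(f,dz):
    w=snap('wrist',f); s=read_state(); print(s['position'].round(4),s['tcp_rot'][:2,0].round(3),round(s['opening'],3),round(s['grasp_force'],1))
    im=w['color']; r=im[:,272:295].mean(1)[:,2]; zb=s['position'][2]-dz
    print('col',[(v,int(r[v])) for v in range(60,150,3)])
    k=[v for v in range(60,180) if r[v]<r[v-3]-25]; print('drops',k,[at(f,283,v,zb+.002)[0].round(4) for v in k])
E
python3 - <<'E'
from h import *
im=cv2.imread('pics/w6.png'); r=im[:,272:295].mean(1)[:,2]; print([(v,int(r[v])) for v in range(60,150,3)])
thin('w8',.0067)
E
```

```text
[(60, 227), (63, 227), (66, 227), (69, 227), (72, 227), (75, 227), (78, 222), (81, 123), (84, 154), (87, 176), (90, 191), (93, 194), (96, 193), (99, 189), (102, 187), (105, 189), (108, 191), (111, 191), (114, 187), (117, 180), (120, 175), (123, 179), (126, 184), (129, 189), (132, 190), (135, 191), (138, 193), (141, 194), (144, 193), (147, 191)]
[0.4282 0.0749 0.0654] [1.    0.001] 0.385 30.0
col [(60, 121), (63, 155), (66, 201), (69, 200), (72, 189), (75, 143), (78, 232), (81, 232), (84, 232), (87, 164), (90, 196), (93, 200), (96, 200), (99, 196), (102, 193), (105, 192), (108, 195), (111, 196), (114, 194), (117, 187), (120, 182), (123, 182), (126, 189), (129, 194), (132, 197), (135, 198), (138, 198), (141, 199), (144, 199), (147, 197)]
drops [60, 61, 62, 74, 75, 87, 88] [np.float64(0.5279), np.float64(0.5275), np.float64(0.5271), np.float64(0.5225), np.float64(0.5221), np.float64(0.5174), np.float64(0.517)]
```

jog_arm([
  [0, 0, -2],
  [0, 0, -4],
  [0, 0, -4.6],
  [0, 0, -4.6],
  [0, 0, -4.6],
  [0, 0, -4.6],
  [0, 0, -4.6],
  [0, 0, -3.6],
  [0, 0, 0],
  [0, 0, 6],
  [3, 2, 10],
], turn=[0, 0, 0, 0, 0, 0, 0, 0, 0, 0, 0], grip=[1, 1, 1, 1, 0.45, 0.45, 0.45, 0.4, 0.4, 0.31, 0.31])

```text
time_s: 20.88
position: [0.4564, 0.0946, 0.168]
tcp_rot: [[1.0, -0.001, -0.002], [-0.001, -1.0, -0.0], [-0.002, 0.0, -1.0]]
force: [1.9, 0.3, 0.4]
opening: 0.677
grasp_force: 0.0
```

jog_arm([
  [4, 2, 2],
  [9, 5, 2],
  [14, 8, 2],
  [18.8, 9, 1],
  [18.8, 9, 0.4],
  [18.8, 9, 0.4],
  [18.8, 9, 0.4],
], turn=[0, 1, 2, 3, 3, 3, 3], grip=[0.31, 0.31, 0.31, 0.31, 0.31, 0.31, 0.31])

```text
time_s: 21.75
position: [0.645, 0.1846, 0.1699]
tcp_rot: [[0.999, 0.053, -0.002], [0.053, -0.999, -0.0], [-0.002, 0.0, -1.0]]
force: [-0.4, 0.7, 0.5]
opening: 0.689
grasp_force: 0.0
```

```bash
cat >> h.py <<'E'
def above(f):
    w=snap('wrist',f); s=read_state(); print(s['position'].round(4),s['tcp_rot'][:2,0].round(3),round(s['opening'],3))
    r=w['color'][225:240].mean(0)[:,2]; print([(u,int(r[u])) for u in range(195,375,5)])
    m=w['color'][:,278:290].mean(1)[:,2]; print([(v,int(m[v])) for v in range(190,290,4)])
E
python3 - <<'E'
from h import *
above('w9')
E
```

```text
[0.6453 0.1846 0.1702] [0.999 0.053] 0.684
[(195, 74), (200, 148), (205, 148), (210, 147), (215, 148), (220, 152), (225, 152), (230, 152), (235, 152), (240, 152), (245, 152), (250, 155), (255, 98), (260, 102), (265, 104), (270, 109), (275, 111), (280, 114), (285, 114), (290, 114), (295, 113), (300, 114), (305, 110), (310, 157), (315, 157), (320, 157), (325, 158), (330, 158), (335, 158), (340, 159), (345, 159), (350, 159), (355, 159), (360, 159), (365, 159), (370, 160)]
[(190, 218), (194, 172), (198, 183), (202, 185), (206, 119), (210, 116), (214, 110), (218, 115), (222, 111), (226, 114), (230, 113), (234, 114), (238, 115), (242, 112), (246, 111), (250, 108), (254, 106), (258, 107), (262, 111), (266, 113), (270, 112), (274, 111), (278, 112), (282, 77), (286, 108)]
```

jog_arm([
  [0, 0.1, -4],
  [0, 0.1, -6.5],
  [0, 0.1, -7.4],
  [0, 0.1, -7.4],
  [0, 0.1, -7.4],
  [0, 0.1, -7.4],
  [0, 0.1, -7.4],
  [0, 0.1, -7.4],
], turn=[0, 0, 0, 0, 0, 0, 0, 0], grip=[0.31, 0.31, 0.31, 1, 1, 1, 1, 1])

```text
time_s: 22.8
position: [0.6472, 0.186, 0.0967]
tcp_rot: [[0.999, 0.053, 0.002], [0.053, -0.999, 0.0], [0.002, -0.0, -1.0]]
force: [-1.0, 1.0, 4.5]
opening: 0.387
grasp_force: 30.0
```

jog_arm([
  [0, 0, 1.2],
  [0, 0, 2.3],
  [-2.5, -0.13, 2.3],
  [-5, -0.26, 2.3],
  [-7.5, -0.4, 2.3],
  [-11, -1.4, 5],
  [-15, -2.4, 6],
  [-19, -3.2, 6],
  [-21.8, -3.7, 5],
  [-21.8, -3.7, 1],
  [-21.8, -3.7, -3],
  [-21.8, -3.7, -3],
], turn=[0, 0, 0, 0, 0, 0, -2, -3, -3, -3, -3, -3], grip=[1, 1, 1, 1, 1, 1, 1, 1, 1, 1, 1, 1])

```text
time_s: 24.3
position: [0.4269, 0.1487, 0.0641]
tcp_rot: [[1.0, 0.001, -0.005], [0.001, -1.0, -0.0], [-0.005, 0.0, -1.0]]
force: [0.0, -0.5, -0.2]
opening: 0.39
grasp_force: 30.0
```

```bash
python3 - <<'E'
from h import *
thin('w10',.0067)
E
```

```text
[0.4281 0.1488 0.0653] [1.    0.001] 0.385 30.0
col [(60, 110), (63, 192), (66, 206), (69, 206), (72, 184), (75, 138), (78, 231), (81, 231), (84, 232), (87, 232), (90, 172), (93, 198), (96, 200), (99, 199), (102, 195), (105, 193), (108, 193), (111, 196), (114, 196), (117, 192), (120, 185), (123, 182), (126, 185), (129, 192), (132, 196), (135, 197), (138, 198), (141, 198), (144, 199), (147, 198)]
drops [60, 61, 73, 74, 75, 89, 90] [np.float64(0.5278), np.float64(0.5274), np.float64(0.5228), np.float64(0.5224), np.float64(0.522), np.float64(0.5165), np.float64(0.5161)]
```

jog_arm([
  [0, 0, -2],
  [0, 0, -4],
  [0, 0, -4.6],
  [0, 0, -4.6],
  [0, 0, -4.6],
  [0, 0, -4.6],
  [0, 0, -4.6],
  [0, 0, -3.6],
  [0, 0, 0],
  [0, 0, 6],
  [3, 2, 10],
], turn=[0, 0, 0, 0, 0, 0, 0, 0, 0, 0, 0], grip=[1, 1, 1, 1, 0.45, 0.45, 0.45, 0.4, 0.4, 0.31, 0.31])

```text
time_s: 25.72
position: [0.4563, 0.1684, 0.168]
tcp_rot: [[1.0, -0.0, -0.002], [-0.0, -1.0, -0.0], [-0.002, 0.0, -1.0]]
force: [1.6, 0.6, -0.8]
opening: 0.677
grasp_force: 0.0
```

jog_arm([
  [4, 2, 2],
  [9, 5, 2],
  [14, 8, 2],
  [17.7, 8.8, 1],
  [17.7, 8.8, 0.4],
  [17.7, 8.8, 0.4],
  [17.7, 8.8, 0.4],
], turn=[0, 1, 2, 3, 3, 3, 3], grip=[0.31, 0.31, 0.31, 0.31, 0.31, 0.31, 0.31])

```text
time_s: 26.6
position: [0.6342, 0.2566, 0.17]
tcp_rot: [[0.999, 0.053, -0.001], [0.053, -0.999, -0.0], [-0.001, 0.0, -1.0]]
force: [-0.2, -0.3, 0.7]
opening: 0.694
grasp_force: 0.0
```

```bash
python3 - <<'E'
from h import *
above('w11')
E
```

```text
[0.6345 0.2566 0.1702] [0.999 0.053] 0.685
[(195, 146), (200, 146), (205, 146), (210, 147), (215, 146), (220, 146), (225, 146), (230, 145), (235, 146), (240, 145), (245, 145), (250, 93), (255, 97), (260, 97), (265, 101), (270, 104), (275, 107), (280, 108), (285, 110), (290, 109), (295, 111), (300, 110), (305, 143), (310, 143), (315, 143), (320, 145), (325, 145), (330, 145), (335, 145), (340, 145), (345, 145), (350, 147), (355, 148), (360, 148), (365, 148), (370, 148)]
[(190, 181), (194, 179), (198, 178), (202, 174), (206, 156), (210, 111), (214, 109), (218, 110), (222, 109), (226, 111), (230, 110), (234, 110), (238, 106), (242, 105), (246, 102), (250, 103), (254, 105), (258, 108), (262, 108), (266, 107), (270, 107), (274, 73), (278, 96), (282, 113), (286, 111)]
```

jog_arm([
  [0, 0.2, -4],
  [0, 0.2, -6.5],
  [0, 0.2, -7.4],
  [0, 0.2, -7.4],
  [0, 0.2, -7.4],
  [0, 0.2, -7.4],
  [0, 0.2, -7.4],
  [0, 0.2, -7.4],
], turn=[0, 0, 0, 0, 0, 0, 0, 0], grip=[0.31, 0.31, 0.31, 1, 1, 1, 1, 1])

```text
time_s: 27.65
position: [0.6363, 0.2594, 0.0969]
tcp_rot: [[0.999, 0.053, 0.002], [0.053, -0.999, 0.001], [0.002, -0.001, -1.0]]
force: [-0.5, 0.9, 6.2]
opening: 0.389
grasp_force: 29.6
```

jog_arm([
  [0, 0, 1.2],
  [0, 0, 2.3],
  [-2.5, -0.13, 2.3],
  [-5, -0.26, 2.3],
  [-7.5, -0.4, 2.3],
  [-11, -1.4, 5],
  [-15, -2.4, 6],
  [-19, -3.2, 6],
  [-21.3, -3.6, 5],
  [-21.3, -3.6, 1],
  [-21.3, -3.6, -3],
  [-21.3, -3.6, -3],
], turn=[0, 0, 0, 0, 0, 0, -2, -3, -3, -3, -3, -3], grip=[1, 1, 1, 1, 1, 1, 1, 1, 1, 1, 1, 1])

```text
time_s: 29.15
position: [0.4208, 0.2223, 0.064]
tcp_rot: [[1.0, 0.001, -0.006], [0.001, -1.0, -0.002], [-0.006, 0.002, -1.0]]
force: [0.2, 0.2, -0.6]
opening: 0.389
grasp_force: 29.5
```

```bash
python3 - <<'E'
from h import *
thin('w12',.0069)
E
```

```text
[0.4221 0.2227 0.0653] [1.    0.001] 0.386 29.5
col [(60, 149), (63, 181), (66, 228), (69, 229), (72, 229), (75, 152), (78, 185), (81, 193), (84, 195), (87, 192), (90, 190), (93, 188), (96, 192), (99, 194), (102, 192), (105, 185), (108, 179), (111, 177), (114, 183), (117, 187), (120, 190), (123, 191), (126, 192), (129, 195), (132, 195), (135, 194), (138, 192), (141, 193), (144, 194), (147, 188)]
drops [60, 61, 62, 75, 76] [np.float64(0.5217), np.float64(0.5213), np.float64(0.5209), np.float64(0.5159), np.float64(0.5155)]
```

jog_arm([
  [0.1, 0, -2],
  [0.1, 0, -4],
  [0.1, 0, -4.5],
  [0.1, 0, -4.5],
  [0.1, 0, -4.5],
  [0.1, 0, -4.5],
  [0.1, 0, -4.5],
  [0, 0, -3.6],
  [0, 0, 0],
  [0, 0, 6],
  [0, -4, 10],
  [0, -8, 12],
], turn=[0, 0, 0, 0, 0, 0, 0, 0, 0, 0, 0, 0], grip=[1, 1, 1, 1, 0.45, 0.45, 0.45, 0.4, 0.4, 0.4, 0.4, 0.4])

```text
time_s: 30.7
position: [0.4234, 0.1425, 0.1884]
tcp_rot: [[1.0, 0.003, 0.005], [0.003, -1.0, 0.0], [0.005, -0.0, -1.0]]
force: [0.7, -0.3, -0.6]
opening: 0.6
grasp_force: 0.0
```

jog_arm([
  [2, -1, 6],
  [4, -2, 12],
  [6, -3, 18],
  [7.5, -3, 21],
  [7.5, -3, 21],
  [7.5, -3, 21],
], turn=[0, 0, 0, 0, 0, 0], grip=[0.4, 0.4, 0.4, 0.4, 0.4, 0.4])

```text
time_s: 31.45
position: [0.496, 0.113, 0.3946]
tcp_rot: [[1.0, 0.001, -0.003], [0.001, -1.0, 0.0], [-0.003, -0.0, -1.0]]
force: [0.2, -0.9, -0.7]
opening: 0.6
grasp_force: 0.0
```

```bash
python3 - <<'E'
from h import *
w=snap('wrist','w13'); d=snap('side','d13')
cv2.imwrite('pics/m13.png',np.vstack([cv2.resize(w['color'][:280],(760,380)),cv2.resize(d['color'][210:310,220:400],(760,220),interpolation=cv2.INTER_CUBIC)]) )
print(read_state()['position'])
E
```

```text
[0.49581868 0.11304312 0.3939038 ]
```

View pics/m13.png

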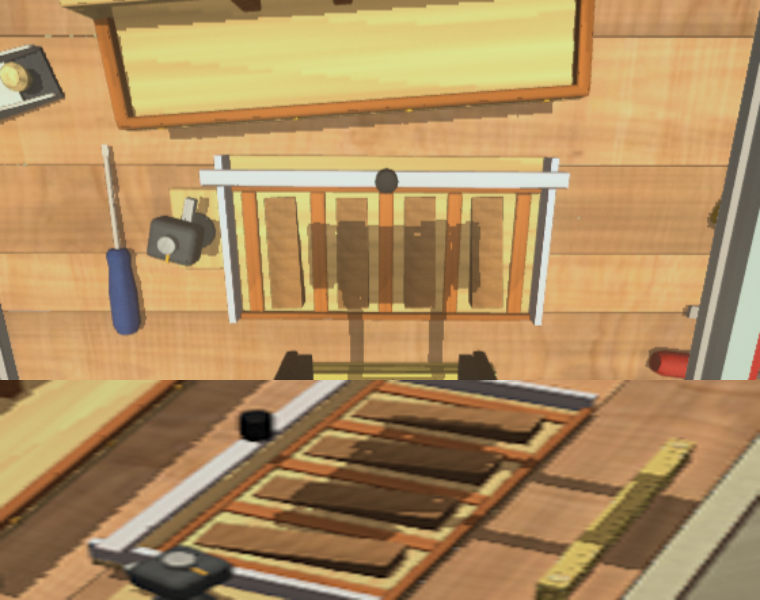

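jog_arm([
  [2, 0, -6],
  [4, -0.1, -12],
  [4.6, -0.1, -18],
  [4.6, -0.1, -24],
  [4.6, -0.1, -29],
  [4.6, -0.1, -32],
  [4.6, -0.1, -33.8],
  [4.6, -0.1, -33.8],
  [4.6, -0.1, -33.8],
  [4.6, -0.1, -33.8],
  [4.6, -0.1, -33.8],
  [4.6, -0.1, -33.8],
], turn=[0, 0, 0, 0, 0, 0, 0, 0, 0, 0, 0, 0], grip=[0.4, 0.4, 0.4, 0.4, 0.4, 0.4, 0.4, 0.4, 1, 1, 1, 1])

```text
time_s: 33.05
position: [0.5437, 0.112, 0.058]
tcp_rot: [[1.0, 0.001, 0.001], [0.001, -1.0, 0.0], [0.001, -0.0, -1.0]]
force: [-1.0, 0.6, 1.1]
opening: 0.246
grasp_force: 30.0
```

jog_arm([
  [-1, 0, 0],
  [-2, 0, 0],
  [-3, 0, 0],
  [-4, 0, 0],
  [-5, 0, 0],
  [-6, 0, 0],
  [-7, 0, 0],
  [-7.5, 0, 0],
  [-7.8, 0, 0],
  [-7.8, 0, 0],
], turn=[0, 0, 0, 0, 0, 0, 0, 0, 0, 0], grip=[1, 1, 1, 1, 1, 1, 1, 1, 1, 1])

```text
time_s: 34.3
position: [0.4688, 0.1124, 0.058]
tcp_rot: [[1.0, 0.0, 0.008], [0.0, -1.0, 0.001], [0.008, -0.001, -1.0]]
force: [6.7, 4.5, 1.5]
opening: 0.241
grasp_force: 30.0
```

jog_arm([
  [0, 0, 0],
  [0, 0, 0],
  [0, 0, 4],
  [0, 0, 9],
  [0.5, 5, 11],
  [1, 10, 11],
  [1.5, 15, 11],
  [1.9, 20.8, 11],
  [1.9, 20.8, 11],
  [1.9, 20.8, 11],
  [1.9, 20.8, 11],
  [1.9, 20.8, 11],
], turn=[0, 0, 0, 0, 10, 20, 30, 40, 50, 60, 70, 76], grip=[0.4, 0.4, 0.4, 0.4, 0.25, 0.25, 0.25, 0.25, 0.25, 0.25, 0.25, 0.25])

```text
time_s: 35.8
position: [0.4826, 0.3187, 0.1663]
tcp_rot: [[0.237, 0.972, -0.004], [0.972, -0.237, -0.003], [-0.004, -0.003, -1.0]]
force: [0.2, 0.9, 0.5]
opening: 0.75
grasp_force: 0.0
```

jog_arm([
  [0, 0, -4],
  [0, 0, -8],
  [0, 0, -10.7],
  [0, 0, -10.7],
  [0, 0, -10.7],
  [0, 0, -10.7],
  [0, 0, -10.7],
  [0, 0, -10.7],
], turn=[0, 0, 0, 0, 0, 0, 0, 0], grip=[0.25, 0.25, 0.25, 0.25, 1, 1, 1, 1])

```text
time_s: 36.8
position: [0.4822, 0.3208, 0.0616]
tcp_rot: [[0.244, 0.97, -0.004], [0.97, -0.244, 0.002], [0.0, -0.004, -1.0]]
force: [-4.4, 3.6, 5.4]
opening: 0.454
grasp_force: 30.0
```

jog_arm([
  [0, 0, 0],
  [0, 0, 0],
  [0, 0, 0],
  [0, 0, 0],
  [0, 0, 0],
  [0, 0, 0],
  [0, 0, 0],
  [0, 0, 0],
  [0, 0, 0],
  [0, 0, 0],
  [0, 0, 0],
], turn=[-9, -18, -27, -36, -45, -54, -63, -70, -75, -77, -77], grip=[1, 1, 1, 1, 1, 1, 1, 1, 1, 1, 1])

```text
time_s: 38.17
position: [0.4829, 0.3203, 0.0615]
tcp_rot: [[1.0, -0.013, -0.002], [-0.013, -1.0, -0.0], [-0.002, 0.0, -1.0]]
force: [-5.9, 1.6, 5.7]
opening: 0.453
grasp_force: 30.0
```

```bash
python3 - <<'E'
from h import *
s=read_state(); print(s['position'],s['tcp_rot'][:,0],s['force'],s['moment'],s['opening'])
E
```

```text
[0.4828743  0.32033637 0.0615373 ] [ 0.99991039 -0.01324359 -0.00195557] [-5.86077903  1.55880058  5.74829657] [0.58987229 0.80233359 0.64209649] 0.4534665102891648
```

jog_arm([
  [0, 0, 0],
  [0, 0, 0],
  [0, 0, 4],
  [0, 0, 9],
  [0, -3, 15],
  [0.5, -8, 20],
  [1, -14, 25],
  [1.2, -20, 31],
  [1.2, -20.8, 33],
  [1.2, -20.8, 33],
  [1.2, -20.8, 33],
], turn=[0, 0, 0, 0, 0, 0, 0, 0, 0, 0, 0], grip=[0.25, 0.25, 0.25, 0.25, 0.25, 0.25, 0.25, 0.25, 0.25, 0.25, 0.25])

```text
time_s: 39.55
position: [0.4965, 0.1116, 0.3904]
tcp_rot: [[1.0, -0.018, 0.0], [-0.018, -1.0, 0.0], [0.0, -0.0, -1.0]]
force: [-0.0, -0.5, 0.8]
opening: 0.75
grasp_force: 0.0
```

```bash
python3 - <<'E'
from h import *
w=snap('wrist','w14'); d=snap('side','d14')
cv2.imwrite('pics/m14.png',np.vstack([cv2.resize(w['color'][:280],(760,380)),cv2.resize(d['color'][210:310,220:400],(760,220),interpolation=cv2.INTER_CUBIC)]) )
print(read_state()['position'],read_state()['tcp_rot'][:,0])
E
```

```text
[0.49555598 0.11254864 0.38882499] [ 0.99986559 -0.01601761 -0.00349909]
```

View pics/m14.png

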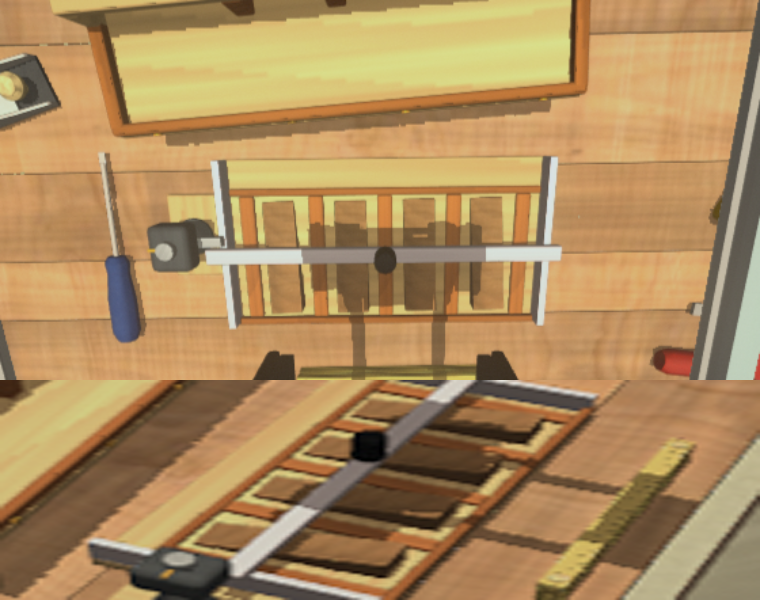

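The last picture shows the keeper bar shut across the bays (knob at 385,260). The lug is behind the bar's left end (210,243), and all four wedges lie flat in separate bays.

```bash
python3 -c "
from rig import *
print(hand_in())"
```

```text
the job is handed in; nothing more can be done
None
```

All four wedges are packed flat and lengthwise, each in its own bay, with the keeper bar shut and the collar turned to its locked mark; the job was handed in after about 40 s of robot time, but `hand_in()` returned no verdict.

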